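# Wind the rip fence to the index pointer

## Robot

A 7-joint arm with a two-finger parallel gripper is mounted at the origin on the work surface. World frame = base frame: x ahead of the robot, y to its left, z up, the work surface at z = 0. Lengths are in m, angles in rad, forces in N, time in s.
With the tool pointing down it reaches from about 0.4 to 0.875 m from the base axis. Payload 19.3 kg.
Tool frame: the origin (TCP) lies midway between the tips of the shut fingers; the grasp point (between the pads) lies 19 mm behind it (tcp_to_grasp is the z of the grasp point in the tool frame, in m); z points along the fingers, y is the line along which they close (so a half turn about z gives the same grasp; the last joint's range is limited). The gripper opens to 85 mm and grips with 20 to 120 N. Pads are 22 mm wide; open, the fingers measure 114 mm over their backs; the gripper's body (76 mm by 85 mm) begins 54 mm behind the grasp point. The pads swing forward as they close: fully open they stand 13 mm farther back than shut.
Start: joints at [1.24, 0.521, -0.036, 1.599, 0.021, 1.021, -0.113], TCP at [0.161, -0.604, 0.231] pointing down, gripper open.
Joint ranges: [-2.91, 2.91], [-0.3, 2.13], [-1.5, 1.42], [0.17, 2.43], [-1.26, 4.41], [0.16, 1.93], [-2.52, 2.52]. Speed limits (rad/s): [1.89, 1.89, 2.39, 2.39, 3.01, 3.01, 3.01].

## Interface

Orientations are given as [roll, pitch, yaw] about the fixed x, y, z axes, in that order (R = Rz(yaw) Ry(pitch) Rx(roll)).
In Python, from workcell import * gives the robot as it stands.
- The arm moves only by the tool send_rows, never from a script. Its argument "increments" is a list of rows, each a list of 3 entries, a list of its own where there are three numbers: the shift along the tool's x, y, z in mm, then the turn, a rotation vector about the tool's x, y, z in degrees, then the gripper's target within -1 to 1 (fully open at 1, half-way at 0, shut at -1). In form: [[[x, y, z], [wx, wy, wz], grip], ...]. A call has 1 to 10 rows; each row is the pose to reach, as a shift and turn from the pose commanded when the call began, along the tool's axes at that moment; what a row does not reach only later rows make up. A row lasts 1/10 s, in which the tool goes at most 50 mm and 8.59 degrees, less where a joint would pass 70% of its speed; a pose out of reach is approached as far as the arm can. A call with a gripper value outside its range is refused whole. The fingers move at their own pace and stop on an object; "newtons" is the grip in N (left out, the last holds). Time passes only in rows, so rows that repeat a pose let the fingers close. It gives the time, the measured TCP pose, the force, the opening and the grip force at its end, in the units of the state.
- observe(): the state, without advancing time (a new reading comes with each control period).
- grab_frame(name): name is "scene" or "top" or "wrist"; returns the picture (420x560x3 uint8, blue, green, red); there is no depth.
- camera_params(name): a dict with "fovy" (degrees; the focal length in pixels is half the picture's height over the tangent of half this angle, whatever the lens; pixels are square), "cx", "cy" (the principal point, pixels), "distortion" ([k1, k2, p1, p2, k3] as OpenCV has them; the pictures are not rectified), "extrinsics" (4x4, takes a point from world to camera coordinates). Camera axes: x right, y down, z forward; pixel columns grow to the right and rows downward; lengths in m; the calibration is good to about 2 mm. A picture is of the moment at which its call begins: read the wrist's pose just before it. camera_params takes no time and is no camera call; for the wrist camera it gives the pose at the moment of the call.
- job_done(): hands the job in; it is judged then, once.
The state is a dict: "clock": time; "qpos": joint angles; "qd": joint speeds; "joint_efforts": joint torques, N m; "position": TCP position; "tool_rot": TCP orientation; "force": force on the tool from outside, world axes, zero at the start; "moment": the same for the moment, N m; "grip_width": finger opening in m; "finger_force": force on a finger pad.
Only numpy, scipy, OpenCV 4.12 (cv2) and the standard library are available. Lean on these libraries where they do the work, as an engineer would, in place of code of your own. Each camera call takes 0.05 s, during which the arm holds its last target. There are 200 camera calls.

## Task

On the saw table, crank the larger of the two handwheels, taking fresh grips on its upright handle as needed, until the rip fence's centreline lines up with the brass index pointer on the cross strip in front of it. Move the fence only by its handwheel, never by pushing it, leave the smaller handwheel as it is, and let go when done.

Things in the scene. Friction and masses are not known exactly. Their poses are not given: they have to be found in the camera images.
- crank (a point): On the axis of the LARGER handwheel's upright round black handle (24 mm diameter, 58 mm tall, spins freely on its pin), 21 mm below its top. It stands 55 mm from the wheel's axis, at any angle round it. The steel rim (146 mm across) lies level, its top 40 mm below this point. Wheel friction is about 0.12 N m (2 to 3 N at the handle); it stays where it is left.
- hub (a point): On the larger handwheel's upright axis, level with the crank point; apart from its handle the wheel is at least 35 mm lower. One full turn moves the rip fence 100 mm (rack and pinion): clockwise from above along the fence's own +y (roughly the robot's left), anticlockwise the other way.
- rip_fence: Aluminium bar 180 mm long (its x axis, away from the robot), 30 mm wide, top 53 mm above the saw table, a black line along the middle of its top. Origin: on the centreline at the near end, at the saw table's top, 40 mm above the bench. The larger handwheel drives it up to 125 mm either way along its y.
- pointer: Brass index pointer, 38 mm tall, its flat tapering head (27 mm wide, 40 mm long) points away from the robot, fixed on the dark strip across the saw table between the handwheels and the fence's near end, 55 to 95 mm left or right of where the fence starts. Origin: centre of its underside; axes parallel to the fence's. The round-headed lock screw on the same strip is not it.
- small_handwheel (a joint): Turn (rad, clockwise from above, 0 at the start) of the SMALLER handwheel (104 mm across; black handle 18 mm across, 36 mm tall, 37 mm from its axis, top 124 mm above the bench). Its axis is 280 mm left or right of the larger one's. It sets the blade height and is to be left as it is.

How it is judged:
By the outcome, as a careful person would: the job done as asked, in the order asked, and still so for the second after the job is handed in, with the robot touching nothing.
It also fails if it takes over 58 s, if anything falls off the work surface, if the arm or the gripper's body presses on something with over 40 N, if the wrist force passes 120 N, or if a joint passes its speed limit or range.

## Working session

There is one attempt and no reset: what is moved stays moved. The work goes in short steps, Python scripts to look and compute and a tool call to move; the robot and the scene stay as the last step left them, time stands still between calls to the robot, and variables do not carry over. Pictures are saved under pics/ and viewed, at most 10 in all, crops included, and the job is handed in when it is done.

Besides the shell and the picture viewer there is one more tool, called after ">>>" as a command line: name --argument value ..., lists and objects as JSON in quotes. send_rows: Moves the arm, as the interface text tells. Its arguments: {"type":"object","properties":{"increments":{"type":"array"},"newtons":{"type":"number"}},"required":["increments"]}

```bash
mkdir -p pics; ls
python3 - <<'E'
from workcell import *
import cv2
s=observe();print(s)
for n in("scene","top"):
    f=grab_frame(n);cv2.imwrite(f"pics/{n}0.png",f)
    p=camera_params(n);print(n,p)
E
```

```text
pics
{'clock': 0.0, 'qpos': array([ 1.23980792,  0.52203734, -0.03631255,  1.59997517,  0.02121251,
        1.02111031, -0.11279464]), 'qd': array([ 6.33997709e-06, -2.57340756e-04,  2.80557803e-04, -1.67291220e-03,
        2.18489830e-04,  3.39963747e-04,  6.53275271e-04]), 'joint_efforts': array([-2.34537220e-04, -9.27103114e+01,  1.97976083e+00, -3.69942248e+01,
        1.78411725e-02,  8.02244438e-03,  4.73925411e-06]), 'position': array([ 0.16102022, -0.60356285,  0.23072313]), 'tool_rot': array([-3.14045210e+00,  9.94439051e-05,  2.60776926e-01]), 'force': array([0.02821341, 0.36665662, 0.47500929]), 'moment': array([-0.02977689,  0.02636431,  0.02202316]), 'finger_force': 0.0, 'grip_width': 0.08532522851916376}
scene {'fovy': 43.477698274109315, 'cx': 279.1619221669024, 'cy': 212.19528046238923, 'distortion': array([-0.08753693,  0.        ,  0.        ,  0.        ,  0.        ]), 'extrinsics': array([[ 0.81078207,  0.58497608,  0.02086669, -0.50438274],
       [ 0.41854378, -0.55444683, -0.71931204, -0.15591492],
       [-0.40921087,  0.59193893, -0.69437366,  1.11801934],
       [ 0.        ,  0.        ,  0.        ,  1.        ]])}
top {'fovy': 49.25380358753175, 'cx': 280.71556750345184, 'cy': 220.41577625771924, 'distortion': array([0.00792656, 0.        , 0.        , 0.        , 0.        ]), 'extrinsics': array([[ 0.02357211, -0.9996837 , -0.00876645,  0.02057528],
       [-0.98292943, -0.0215748 , -0.18271359,  0.64892654],
       [ 0.18246667,  0.01292375, -0.9831271 ,  0.66679509],
       [ 0.        ,  0.        ,  0.        ,  1.        ]])}
```

View pics/top0.png

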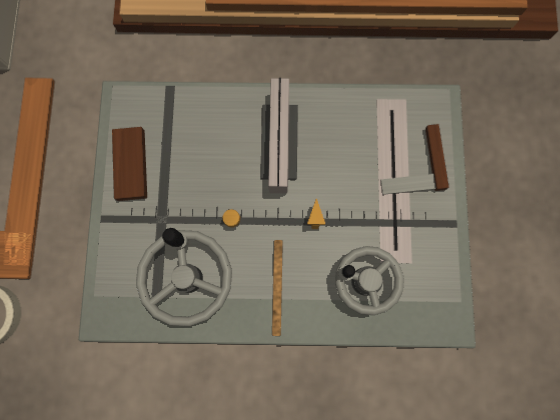

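View pics/scene0.png

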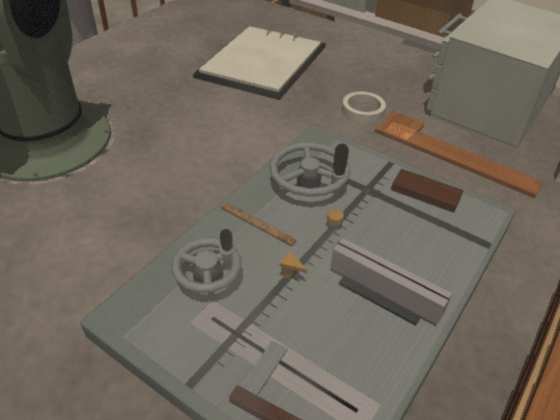

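The top view shows the large wheel on the left (hub ~(184,277), handle ~(173,237)), the small wheel on the right (~(370,280)), the fence line at x~280, and the pointer at ~(316,212). The scene view shows the large handle upright, top at ~(341,148).

```bash
cat > h.py <<'E'
import numpy as np, cv2
def cal(p):
    f=210/np.tan(np.radians(p["fovy"])/2)
    return np.array([[f,0,p["cx"]],[0,f,p["cy"]],[0,0,1]]),np.array(p["distortion"]),np.array(p["extrinsics"])
def ray(p,uv):
    K,d,E=cal(p); n=cv2.undistortPoints(np.array([[uv]],float),K,d)[0,0]
    r=E[:3,:3].T@np.r_[n,1]; return -E[:3,:3].T@E[:3,3], r/np.linalg.norm(r)
def plane(p,uv,z):
    c,r=ray(p,uv); return (c+r*(z-c[2])/r[2])
def tri(p1,a,p2,b):
    c1,r1=ray(p1,a);c2,r2=ray(p2,b)
    t=np.linalg.lstsq(np.c_[r1,-r2],c2-c1,rcond=None)[0]
    A=c1+t[0]*r1;B=c2+t[1]*r2; return (A+B)/2,np.linalg.norm(A-B)
def proj(p,X):
    K,d,E=cal(p); return cv2.projectPoints(np.array([X],float),cv2.Rodrigues(E[:3,:3])[0],E[:3,3],K,d)[0][0,0]
E
python3 - <<'E'
from workcell import *
from h import *
T=cv2.imread("pics/top0.png");S=cv2.imread("pics/scene0.png");pt,ps=camera_params("top"),camera_params("scene")
print("camtop",ray(pt,(280,210))[0])
def blobs(im,m,roi):
    x0,y0,x1,y1=roi; k=np.zeros(m.shape,np.uint8);k[y0:y1,x0:x1]=m[y0:y1,x0:x1]
    n,l,st,c=cv2.connectedComponentsWithStats(k)
    i=1+np.argmax(st[1:,4]); q=np.argwhere(l==i)[:,::-1]; return st[i],c[i],q
for nm,im,roi in(("T",T,(150,215,200,255)),("S",S,(325,135,355,185)),("Tsmall",T,(335,258,362,285))):
    st,c,q=blobs(im,(im.max(2)<45).astype(np.uint8),roi);print(nm,st,c,cv2.minAreaRect(q.astype(np.float32)))
st,c,q=blobs(T,((T[:,:,2].astype(int)-T[:,:,0]>80)).astype(np.uint8),(295,190,335,235));print("ptr",st,c)
for y in range(st[1],st[1]+st[3],3):
    x=q[q[:,1]==y][:,0]; print(y,x.min(),x.max(),end="; ")
cv2.imwrite("pics/c.png",np.hstack([cv2.resize(T[215:335,125:265],None,fx=3,fy=3),cv2.resize(S[130:220,255:365],(380,360))]))
cv2.imwrite("pics/d.png",cv2.resize(T[70:240,240:340],None,fx=3.5,fy=3.5))
E
```

```text
camtop [0.51569611 0.02595174 0.7742924 ]
T [162 228  22  19 301] [172.69767442 237.26245847] ((172.5, 237.50001525878906), (21.21320343017578, 16.970561981201172), 45.0)Traceback (most recent call last):
  File "<stdin>", line 10, in <module>
  File "<stdin>", line 8, in blobs
    return _wrapfunc(a, 'argmax', axis=axis, out=out, **kwds)
    return bound(*args, **kwds)
ValueError: attempt to get argmax of an empty sequence
```

Run:
```python
from workcell import *
from h import *
T=cv2.imread("pics/top0.png");S=cv2.imread("pics/scene0.png");pt,ps=camera_params("top"),camera_params("scene")
def blobs(im,m,roi):
    x0,y0,x1,y1=roi; k=np.zeros(m.shape,np.uint8);k[y0:y1,x0:x1]=m[y0:y1,x0:x1]
    n,l,st,c=cv2.connectedComponentsWithStats(k)
    i=1+np.argmax(st[1:,4]); q=np.argwhere(l==i)[:,::-1]; return st[i],c[i],q
for nm,im,roi,th in(("S",S,(325,135,355,185),65),("Tsmall",T,(335,258,362,285),45)):
    st,c,q=blobs(im,(im.max(2)<th).astype(np.uint8),roi);print(nm,st,c,cv2.minAreaRect(q.astype(np.float32)))
st,c,q=blobs(T,((T[:,:,2].astype(int)-T[:,:,0]>80)).astype(np.uint8),(295,190,335,235));print("ptr",st,c)
for y in range(st[1],st[1]+st[3],3):
    x=q[q[:,1]==y][:,0]; print(y,x.min(),x.max(),end="; ")
cv2.imwrite("pics/c.png",np.hstack([cv2.resize(T[215:335,125:265],None,fx=3,fy=3),cv2.resize(S[130:220,255:365],(380,360))]))
cv2.imwrite("pics/d.png",cv2.resize(T[70:240,240:340],None,fx=3.5,fy=3.5))
```

```text
S [333 144  15  31 349] [340.18911175 158.91404011] ((340.1126708984375, 159.01734924316406), (12.848834037780762, 30.56349754333496), 8.746161460876465)
Tsmall [342 265  14  13 123] [348.00813008 271.04065041] ((347.9999694824219, 271.0000305175781), (10.733126640319824, 12.521980285644531), 63.43495178222656)
ptr [308 199  17  25 237] [315.95780591 214.82278481]
199 316 316; 202 315 317; 205 314 318; 208 313 319; 211 312 320; 214 310 322; 217 310 322; 220 309 323; 223 308 324;
```

View pics/c.png

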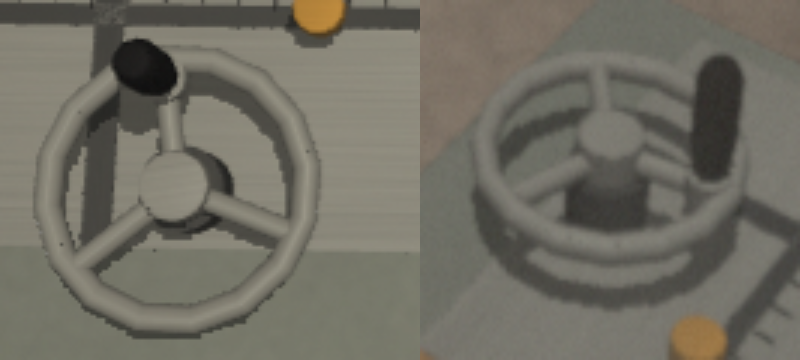

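View pics/d.png

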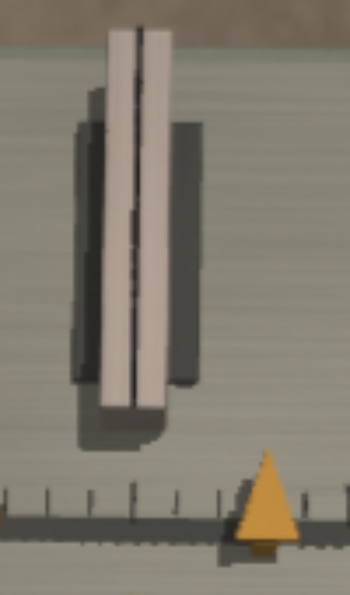

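Run:
```python
from workcell import *
from h import *
pt,ps=camera_params("top"),camera_params("scene")
print("handle mid",tri(pt,(172.7,237.3),ps,(340.2,159)))
t=tri(pt,(170,235.5),ps,(341.3,147.5));print("top",t)
print("rimc",tri(pt,(184.2,278.7),ps,(255+115/380*110+16,130+150/4)))
print("hubcap",tri(pt,(125+173/3,215+186/3),ps,(255+611*0-0+(611-420)*110/380,130+135/4)))
for z in(.10,.12,.14): print(z,plane(pt,(184.2,278.7),z),plane(pt,(170,235.5),z))
n=plane(pt,(278.3,185.7),.093);f=plane(pt,(280,78),.093);d=(f-n);L=np.linalg.norm(d);d/=L
print("fence",n,f,L,"yaw",np.degrees(np.arctan2(d[1],d[0])))
y=np.array([-d[1],d[0],0])
for z in(.07,.078,.04):
  p=plane(pt,(316,199),z); q=plane(pt,(316,223.5),z);print("ptr",p,q,"dy",(p-n)@y,(q-n)@y)
```

```text
handle mid (array([0.60964232, 0.19103328, 0.11725786]), np.float64(0.0009042196876302509))
top (array([0.60911527, 0.18916586, 0.14245992]), np.float64(0.0024336227338661066))
rimc (array([0.55037018, 0.17730663, 0.07868562]), np.float64(0.004403109477645977))
hubcap (array([0.55557187, 0.18069608, 0.08680527]), np.float64(0.003797682182153084))
0.1 [0.55094231 0.174095   0.1       ] [0.6143597  0.19927009 0.1       ]
0.12 [0.54989688 0.16970096 0.12      ] [0.61143327 0.19412934 0.12      ]
0.14 [0.54885146 0.16530693 0.14      ] [0.60850684 0.18898859 0.14      ]
fence [0.69622326 0.0398903  0.093     ] [0.87442536 0.04153309 0.093     ] 0.17820967249694325 yaw 0.5281758377067313
ptr [ 0.68195782 -0.01958748  0.07      ] [ 0.64272549 -0.01996161  0.07      ] dy -0.0593437487225481 -0.059356216792930044
ptr [ 0.68006927 -0.0190702   0.078     ] [ 0.64128257 -0.01944009  0.078     ] dy -0.05880908523573159 -0.0588214116823172
ptr [ 0.68903989 -0.02152726  0.04      ] [ 0.64813643 -0.02191734  0.04      ] dy -0.06134873679810999 -0.061361735957728175
```

Handle and hub are located, and the fence must move about 59 mm towards -y, which is about 212° anticlockwise. Moving over now.

>>> send_rows --increments '[[[42, -26, 0], [0, 0, 0], 1], [[84, -51, 0], [0, 0, 0], 1], [[126, -77, 0], [0, 0, 0], 1], [[168, -102, 0], [0, 0, 0], 1], [[210, -128, 0], [0, 0, 0], 1], [[252, -153, 0], [0, 0, 0], 1], [[293, -180, 0], [0, 0, 0], 1], [[335, -206, 0], [0, 0, 0], 1], [[377, -230, 0], [0, 0, 0], 1], [[419, -255, 0], [0, 0, 0], 1]]'

```text
clock: 1.1
position: [0.5012, -0.2479, 0.2312]
tool_rot: [3.142, 0.0, 0.261]
force: [1.0, -0.7, 0.5]
grip_width: 0.0854
finger_force: 0.0
```

>>> send_rows --increments '[[[22, -40, 0], [0, 0, 0], 1], [[44, -79, 0], [0, 0, 0], 1], [[66, -118, 0], [0, 0, 0], 1], [[87, -158, 0], [0, 0, 0], 1], [[109, -198, 0], [0, 0, 0], 1], [[131, -237, 0], [0, 0, 0], 1], [[153, -276, 0], [0, 0, 0], 1], [[174, -316, 0], [0, 0, 0], 1], [[196, -356, 0], [0, 0, 0], 1], [[218, -395, 0], [0, 0, 0], 1]]'

```text
clock: 2.1
position: [0.609, 0.1903, 0.2311]
tool_rot: [3.141, 0.0, 0.261]
force: [0.5, -1.2, -0.1]
grip_width: 0.0854
finger_force: 0.0
```

>>> send_rows --increments '[[[0, 0, 0], [0, 0, 0], 1], [[0, 0, 0], [0, 0, 0], 1], [[0, 0, 0], [0, 0, 0], 1]]'

```text
clock: 2.4
position: [0.609, 0.1873, 0.231]
tool_rot: [3.141, 0.001, 0.26]
force: [-0.3, -1.3, -0.3]
grip_width: 0.0856
finger_force: 0.0
```

Run:
```python
from workcell import *
from h import *
s=observe();p=camera_params("wrist");f=grab_frame("wrist");cv2.imwrite("pics/w1.png",f)
print(s['clock'],s['position'],s['tool_rot'],s['qpos'])
np.save("w1.npy",p,allow_pickle=True)
for X in([.6096,.191,.124],[.6091,.190,.145],[.554,.179,.085]):print(X,proj(p,X))
```

```text
2.4 [0.60895774 0.18731975 0.23103712] [3.14096744e+00 6.40917208e-04 2.59841462e-01] [-0.22664508  0.55042124 -0.2495174   1.55635852  0.14966068  1.05432549
 -1.82589023]
[0.6096, 0.191, 0.124] [269.86074172 204.00657883]
[0.6091, 0.19, 0.145] [270.64761576 212.39840855]
[0.554, 0.179, 0.085] [267.76401487 249.23721384]
```

View pics/w1.png

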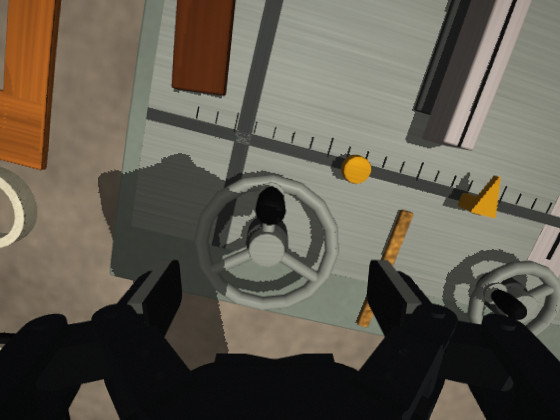

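The wrist view agrees with the first measurement: handle ~(271,205), rim centre ~(267,240). Quick refinement of the hub and offset.

Run:
```python
from h import *
p=np.load("w1.npy",allow_pickle=True).item()
f=cv2.imread("pics/w1.png")
print("rim",plane(p,(267.5,240.5),.08),"hubcap",plane(p,(267.5,247),.087))
m=(f.max(2)<45).astype(np.uint8)[180:235,245:300];n,l,st,c=cv2.connectedComponentsWithStats(m);i=1+np.argmax(st[1:,4]);print(st[i],c[i]+[245,180])
print("mid",plane(p,c[i]+[245,180],.117))
n_=plane(p,(459,147),.093);f_=plane(p,(521,0),.093);d=(f_-n_);d/=np.linalg.norm(d);print("fence",n_,d)
q=plane(p,(497.5,176),.077);print("ptr",q,"dy",(q-n_)@[-np.sin(.0092),np.cos(.0092),0])
```

```text
rim [0.5608709  0.18115483 0.08      ] hubcap [0.55706815 0.18002749 0.087     ]
[   3    6   39   49 1040] [269.36730769 208.65      ]
mid [0.6036933  0.18996223 0.117     ]
fence [0.69479359 0.04113205 0.093     ] [ 0.99960691 -0.02803612  0.        ]
ptr [ 0.6805353  -0.01646952  0.077     ] dy -0.05746795675152006
```

>>> send_rows --increments '[[[0, -1, 25], [0, 0, 0], 1], [[0, -2, 50], [0, 0, 0], 1], [[0, -2, 75], [0, 0, 0], 1], [[0, -2, 100], [0, 0, 0], 1], [[0, -2, 115], [0, 0, 0], 1], [[0, -2, 126], [0, 0, 0], 1], [[0, -2, 126], [0, 0, 0], 1]]' --newtons 30

```text
clock: 3.15
position: [0.6082, 0.1898, 0.1045]
tool_rot: [3.141, 0.001, 0.26]
force: [-0.4, 0.3, -0.2]
grip_width: 0.0851
finger_force: 0.0
```

>>> send_rows --increments '[[[0, 0, 0], [0, 0, 0], -1], [[0, 0, 0], [0, 0, 0], -1], [[0, 0, 0], [0, 0, 0], -1], [[0, 0, 0], [0, 0, 0], -1], [[0, 0, 0], [0, 0, 0], -1], [[0, 0, 0], [0, 0, 0], -1], [[0, 0, 0], [0, 0, 0], -1], [[0, 0, 0], [0, 0, 0], -1], [[0, 0, 0], [0, 0, 0], -1], [[0, 0, 0], [0, 0, 0], -1]]'

```text
clock: 4.15
position: [0.6088, 0.1903, 0.1058]
tool_rot: [3.142, -0.001, 0.261]
force: [-1.4, -1.3, 6.1]
grip_width: 0.0234
finger_force: 29.7
```

>>> send_rows --increments '[[[0, -6, 0], [0, 0, 0], -1], [[-0.5, -11.5, 0], [0, 0, 0], -1], [[-2, -17, 0], [0, 0, 0], -1], [[-3.5, -22.5, 0], [0, 0, 0], -1], [[-6, -28, 0], [0, 0, 0], -1], [[-9, -33, 0], [0, 0, 0], -1], [[-12, -37.5, 0], [0, 0, 0], -1], [[-16, -42, 0], [0, 0, 0], -1], [[-20.5, -45.5, 0], [0, 0, 0], -1], [[-25, -49, 0], [0, 0, 0], -1]]'

```text
clock: 5.15
position: [0.572, 0.2328, 0.1059]
tool_rot: [-3.14, -0.002, 0.261]
force: [3.1, 3.1, 4.3]
grip_width: 0.0229
finger_force: 29.6
```

Run:
```python
from workcell import *
from h import *
s=observe();p=camera_params("wrist");f=grab_frame("top");cv2.imwrite("pics/t2.png",f)
print(s['clock'],s['position'],s['tool_rot'],s['force'],s['grip_width'],s['finger_force'])
```

```text
5.15 [0.57201502 0.23277857 0.10585521] [-3.14014451e+00 -2.22886074e-03  2.61474873e-01] [3.05542764 3.09636416 4.29276783] 0.022858271551087935 29.56626981496811
```

View pics/t2.png

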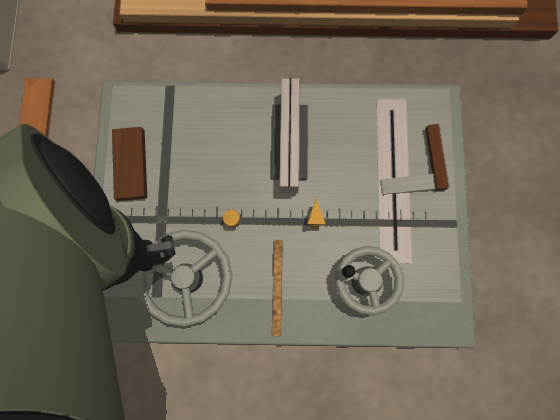

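The fence is moving right as expected: near end now ~(288,186), pointer tip at (316,199). Continuing the arc.

>>> send_rows --increments '[[[-6, -3.5, 0], [0, 0, 0], -1], [[-12, -6, 0], [0, 0, 0], -1], [[-18.5, -7.5, 0], [0, 0, 0], -1], [[-25, -8.5, 0], [0, 0, 0], -1], [[-32, -9, 0], [0, 0, 0], -1], [[-38.5, -8, 0], [0, 0, 0], -1], [[-45, -6.5, 0], [0, 0, 0], -1], [[-51.5, -4.5, 0], [0, 0, 0], -1], [[-57.5, -1.5, 0], [0, 0, 0], -1], [[-63, 2, 0], [0, 0, 0], -1]]'

```text
clock: 6.2
position: [0.511, 0.2142, 0.1058]
tool_rot: [-3.14, -0.001, 0.262]
force: [0.7, 3.4, 8.8]
grip_width: 0.0234
finger_force: 30.2
```

```bash
cat > m.py <<'E'
from workcell import *
from h import *
s=observe();f=grab_frame("top");pt=camera_params("top")
print(s['clock'],s['position'],s['force'],s['grip_width'])
g=f.min(2).astype(int); L=[]
for v in range(95,180,5):       # bright fence row span -> dark line inside
    r=g[v,265:345]; b=np.where(r>125)[0]
    if len(b)<6: continue
    lo,hi=b[0],b[-1]; seg=(r.max()-r[lo:hi+1])*(r[lo:hi+1]<100)
    if seg.sum(): L.append(plane(pt,(265+lo+(seg*np.arange(len(seg))).sum()/seg.sum(),v),.093)[:2])
L=np.array(L);k=np.polyfit(L[:,0],L[:,1],1);res=L[:,1]-np.polyval(k,L[:,0])
print("n",len(L),"rms mm",1e3*res.std(),"yaw",k[0],"y@.68",np.polyval(k,.68))
m=(f[:,:,2].astype(int)-f[:,:,0]>80); P=[]
for v in range(200,223,2):
    x=np.where(m[v,295:340])[0]
    if len(x): P.append(plane(pt,(295+x.mean(),v),.077)[:2])
P=np.array(P);print("pointer",P.mean(0),"dy mm",1e3*np.mean(P[:,1]-np.polyval(k,P[:,0])))
E
python3 m.py
```

```text
6.2 [0.51098144 0.21421362 0.10578388] [0.6878683  3.4275343  8.83206904] 0.023355506959902506
n 17 rms mm 8.170535535768439 yaw -0.1006324671056505 y@.68 0.01645092741039389
pointer [ 0.66121183 -0.01918789] dy mm -37.5295148859403
```

>>> send_rows --increments '[[[-5, 4.5, 0], [0, 0, 0], -1], [[-9.5, 9.5, 0], [0, 0, 0], -1], [[-13.5, 15, 0], [0, 0, 0], -1], [[-16.5, 20.5, 0], [0, 0, 0], -1], [[-19, 27, 0], [0, 0, 0], -1], [[-21, 33.5, 0], [0, 0, 0], -1], [[-22, 40, 0], [0, 0, 0], -1], [[-22, 47, 0], [0, 0, 0], -1], [[-21, 53.5, 0], [0, 0, 0], -1], [[-19.5, 60, 0], [0, 0, 0], -1]]'

```text
clock: 7.25
position: [0.5082, 0.1509, 0.1058]
tool_rot: [-3.141, -0.001, 0.261]
force: [2.6, 4.5, 8.0]
grip_width: 0.0233
finger_force: 30.2
```

>>> send_rows --increments '[[[0, 0, 0], [0, 0, 0], -1], [[0, 0, 0], [0, 0, 0], -1], [[0, 0, 0], [0, 0, 0], -1]]'

```text
clock: 7.55
position: [0.5085, 0.1504, 0.1058]
tool_rot: [-3.141, -0.001, 0.261]
force: [4.6, -0.2, 7.1]
grip_width: 0.0235
finger_force: 30.2
```

Run:
```python
from workcell import *
from h import *
s=observe();f=grab_frame("top");print(s['clock'],s['position'],s['force'],s['grip_width'])
cv2.imwrite("pics/t3.png",f)
c=cv2.resize(f[70:240,265:365],None,fx=3.5,fy=3.5);cv2.imwrite("pics/t3c.png",c)
for v in(100,140,175):print(v,f[v,295:345].min(1) if 0 else f[v,295:340].min(axis=1))
```

```text
7.55 [0.50852943 0.1503831  0.10576903] [ 4.6491327  -0.21269222  7.07688717] 0.023493409210986065
100 [129 129 128  88  71  71  71  70  70  68  72 130 148 148 149 152 155 154
 151  83  31 134 150 152 153 152 152 151 146 120 125 129 130 130 129 129
 129 129 130 129 128 130 130 130 130]
140 [ 79  68  70  49  40  41  41  40  40  54  88 144 155 156 157 158 157 157
 102  47  58 143 159 161 160 158 158 156 150  94  68  68  68  70  71  70
 116 126 126 125 125 125 125 126 127]
175 [ 60  67  69  49  41  40  40  41  41  59 110 150 157 158 161 161 158 157
 135  71  59 143 159 160 162 160 159 159 149  94  69  70  70  70  69  69
 100 128 133 134 134 134 133 134 134]
```

View pics/t3c.png

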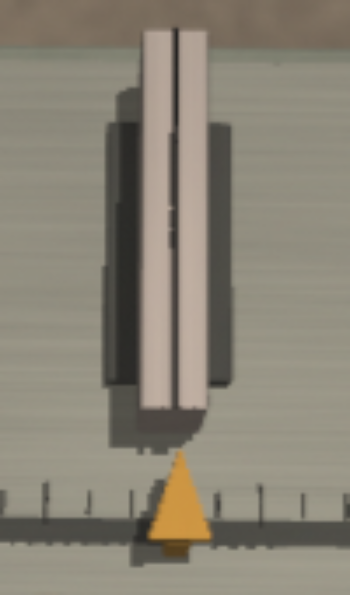

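The fence line is at column ~314.4 and the pointer axis at ~316, so a small amount remains. I'll compute the metric offset.

```bash
cat > m.py <<'E'
from workcell import *
from h import *
import sys
def measure(f,u0):
    pt=camera_params("top");g=f.min(2).astype(float);L=[];M=[]
    for v in range(95,182,3):
        r=g[v,u0-6:u0+7]; w=np.clip(140-r,0,None); L.append(plane(pt,(u0-6+(w*np.arange(13)).sum()/w.sum(),v),.093)[:2])
    m=(f[:,:,2].astype(int)-f[:,:,0]>80); P=[]
    for v in range(200,223):
        x=np.where(m[v,300:335])[0]; P.append(plane(pt,(300+x.mean(),v),.077)[:2])
    L,P=np.array(L),np.array(P)
    k=np.polyfit(L[:,0],L[:,1],1);print("rms",1e3*(L[:,1]-np.polyval(k,L[:,0])).std(),"yaw",k[0],np.polyfit(P[:,0],P[:,1],1)[0])
    y=lambda a,x:np.mean(a[:,1]-.006*(a[:,0]-x))
    print("line y@.69",np.polyval(k,.69),y(L,.69),"ptr y@.69",y(P,.69),"dy mm",1e3*(y(P,.69)-y(L,.69)))
if __name__=="__main__":
    if len(sys.argv)>2: f=grab_frame("top");cv2.imwrite(sys.argv[2],f)
    else: f=cv2.imread("pics/t3.png")
    measure(f,int(sys.argv[1]))
    s=observe();print(s['clock'],s['position'],s['force'])
E
python3 m.py 314
```

```text
rms 0.25641688897777276 yaw 0.010040301420990086 0.008572502582829445
line y@.69 -0.01554064728724954 -0.015191585859198347 ptr y@.69 -0.019076993658117804 dy mm -3.885407798919457
7.6 [0.50857845 0.15044665 0.10578983] [3.35164252e+00 3.73448692e-03 6.98453192e+00]
```

>>> send_rows --increments '[[[1, 2.5, 0], [0, 0, 0], -1], [[2, 5.5, 0], [0, 0, 0], -1], [[3, 8, 0], [0, 0, 0], -1], [[5, 11, 0], [0, 0, 0], -1], [[5, 11, 0], [0, 0, 0], -1], [[5, 11, 0], [0, 0, 0], -1], [[5, 11, 0], [0, 0, 0], -1]]'

```text
clock: 8.3
position: [0.5162, 0.1412, 0.1058]
tool_rot: [-3.141, -0.002, 0.261]
force: [2.6, 1.1, 7.2]
grip_width: 0.0234
finger_force: 30.3
```

```bash
python3 m.py 316 pics/t4.png
python3 - <<'E'
from h import *
f=cv2.imread("pics/t4.png");cv2.imwrite("pics/t4c.png",cv2.resize(f[70:240,265:365],None,fx=3.5,fy=3.5))
E
```

```text
rms 0.14503363040745063 yaw 0.004916319381897662 0.008572502582829445
line y@.69 -0.018489491440619604 -0.018583189289080898 ptr y@.69 -0.019076993658117804 dy mm -0.49380436903690567
8.35 [0.51619932 0.14122755 0.1058083 ] [3.03255013 0.27628594 7.71448696]
```

View pics/t4c.png

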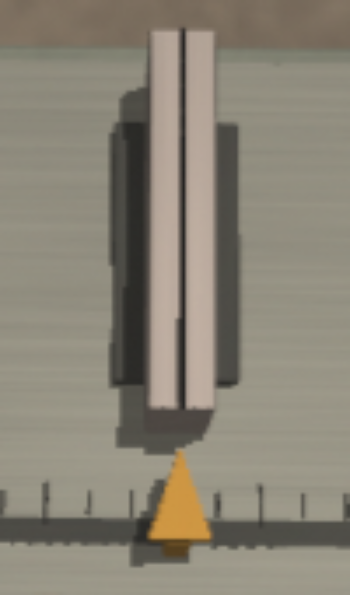

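The line and the pointer tip now agree to about 0.4 mm. One small nudge, then release and lift.

>>> send_rows --increments '[[[0.5, 1, 0], [0, 0, 0], -1], [[0.5, 1, 0], [0, 0, 0], -1], [[0.5, 1, 0], [0, 0, 0], -1], [[0.5, 1, 0], [0, 0, 0], 1], [[0.5, 1, 0], [0, 0, 0], 1], [[0.5, 1, 0], [0, 0, 0], 1], [[0.5, 1, 0], [0, 0, 0], 1], [[0.5, 1, 0], [0, 0, 0], 1], [[0.5, 1, 0], [0, 0, 0], 1], [[0.5, 1, 0], [0, 0, 0], 1]]'

```text
clock: 9.35
position: [0.5164, 0.1399, 0.1053]
tool_rot: [-3.142, 0.0, 0.261]
force: [0.3, -0.2, -0.3]
grip_width: 0.0856
finger_force: 0.0
```

>>> send_rows --increments '[[[0, 0, -10], [0, 0, 0], 1], [[0, 0, -25], [0, 0, 0], 1], [[0, 0, -45], [0, 0, 0], 1], [[0, 0, -70], [0, 0, 0], 1], [[0, 0, -95], [0, 0, 0], 1], [[0, 0, -120], [0, 0, 0], 1], [[0, 0, -120], [0, 0, 0], 1], [[0, 0, -120], [0, 0, 0], 1], [[0, 0, -120], [0, 0, 0], 1]]'

```text
clock: 10.25
position: [0.516, 0.1397, 0.2248]
tool_rot: [3.142, 0.001, 0.261]
force: [-0.5, -0.6, -0.2]
grip_width: 0.0853
finger_force: 0.0
```

```bash
python3 m.py 316 pics/t5.png
```

```text
rms 0.18618679284311113 yaw 0.004597656062926551 0.005673521483432199
line y@.69 -0.0187244134562971 -0.018845671113108805 ptr y@.69 -0.019043342852253 dy mm -0.19767173914419373
10.3 [0.51600337 0.13976675 0.22467442] [-0.36054811 -0.11735651 -0.89186396]
```

Aligned to about 0.2 mm, gripper clear and free.

```bash
python3 -c "
from workcell import *
print(job_done())"
```

```text
the job is handed in; nothing more can be done
None
```

The job is handed in: I cranked the larger handwheel about 212° anticlockwise in a single grip, the fence centreline measured within about 0.2 mm of the brass pointer, the handle is released, and I never touched the smaller wheel or the fence.

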